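# Feel along the stones of a neck collar

## Task

Check the setting of the brass neck collar by touch: with the gripper closed, run the fingertips lightly along its curved row of six stones, one after another, beginning at the stone nearest the round coin-shaped end and going round to the stone nearest the thin hook. Press only gently, so that the sprung plate under the collar never goes near the bottom of its travel, and grasp, lift or push aside nothing. Finish while holding that last touch: the program ends with the fingertips still resting lightly on the stone nearest the hook.

Things in the scene. Friction and masses are not known exactly. Their poses are not given: they have to be found in the camera images.
- stand: Round stand fixed to the bench, turned any way: foot 184 mm across, above it a dark rubber-topped plate 200 mm across, top 47 mm above the bench at rest. Origin: centre of the foot's underside. Pinned on the plate is the brass collar: a flat half-circle band 16 mm wide, 5 mm thick, mean radius 72 mm about the stand's axis, from -90 (coin end) via +x to +90 degrees (hook end).
- coin (a point): Centre of the top of the collar's coin end: a flat brass disc 30 mm across, as high as the band (52 mm above the bench at rest), at -100 degrees in the stand's frame.
- hook (a point): Where the thin hook (6 mm wire, about 30 mm long) begins at the other end of the band, at +90 degrees in the stand's frame, on the band's top.
- gem0 (a point): Stone 0 of 6 along the collar, counted from the coin end (the first, nearest the coin): round white low-domed stone 15 mm across, mid-band, its flat 8 mm top 1.2 mm proud of the band, flanks gently sloping. This point: centre of its top face, 53 mm above the bench when not pressed, 72 mm from the stand's axis at -80 degrees in the stand's frame; neighbours are 40 mm apart.
- gem1 (a point): Stone 1 of 6 along the collar, counted from the coin end: round white low-domed stone 15 mm across, mid-band, its flat 8 mm top 1.2 mm proud of the band, flanks gently sloping. This point: centre of its top face, 53 mm above the bench when not pressed, 72 mm from the stand's axis at -48 degrees in the stand's frame; neighbours are 40 mm apart.
- gem2 (a point): Stone 2 of 6 along the collar, counted from the coin end: round white low-domed stone 15 mm across, mid-band, its flat 8 mm top 1.2 mm proud of the band, flanks gently sloping. This point: centre of its top face, 53 mm above the bench when not pressed, 72 mm from the stand's axis at -16 degrees in the stand's frame; neighbours are 40 mm apart.
- gem3 (a point): Stone 3 of 6 along the collar, counted from the coin end: round white low-domed stone 15 mm across, mid-band, its flat 8 mm top 1.2 mm proud of the band, flanks gently sloping. This point: centre of its top face, 53 mm above the bench when not pressed, 72 mm from the stand's axis at 16 degrees in the stand's frame; neighbours are 40 mm apart.
- gem4 (a point): Stone 4 of 6 along the collar, counted from the coin end: round white low-domed stone 15 mm across, mid-band, its flat 8 mm top 1.2 mm proud of the band, flanks gently sloping. This point: centre of its top face, 53 mm above the bench when not pressed, 72 mm from the stand's axis at 48 degrees in the stand's frame; neighbours are 40 mm apart.
- gem5 (a point): Stone 5 of 6 along the collar, counted from the coin end (the last, nearest the hook): round white low-domed stone 15 mm across, mid-band, its flat 8 mm top 1.2 mm proud of the band, flanks gently sloping. This point: centre of its top face, 53 mm above the bench when not pressed, 72 mm from the stand's axis at 80 degrees in the stand's frame; neighbours are 40 mm apart.
- plate (a joint): How far the sprung plate (with collar, stones and all on it) is pressed straight down, m: 0 at rest, 0.012 at the bottom. It starts to give at about 1 to 2 N and yields 1 mm for each further 0.5 N (about 6 N at 10 mm); it springs back.
- cone: Bystander: loose pale wooden ring cone, 34 mm across the foot, 45 mm tall, standing on the plate near the middle of the collar's arc. Origin: centre of its underside.
- hammer: Bystander: loose hammer 220 mm long lying on the bench to the robot's right. Origin: on its underside; handle towards its -x.
- jar: Bystander: loose glass jar with metal cap, 50 mm across, 55 mm tall, on the bench to the robot's left. Origin: centre of its underside.
- block: Bystander: loose steel bench block 70 x 70 x 20 mm, on the bench to the robot's left, farther out. Origin: centre of its underside.

How it is judged (in metres and radians):
On the way, in this order (a step that is already met when the one before it is completed fails the run):
1. the fingertips touch stone 0 (counted from the coin end, 0 to 5) (contact force between the fingers and gem0 above 0.2 N), for 0.06 s.
2. the fingertips touch stone 1 (counted from the coin end, 0 to 5) (contact force between the fingers and gem1 above 0.2 N), for 0.06 s.
3. the fingertips touch stone 2 (counted from the coin end, 0 to 5) (contact force between the fingers and gem2 above 0.2 N), for 0.06 s.
4. the fingertips touch stone 3 (counted from the coin end, 0 to 5) (contact force between the fingers and gem3 above 0.2 N), for 0.06 s.
5. the fingertips touch stone 4 (counted from the coin end, 0 to 5) (contact force between the fingers and gem4 above 0.2 N), for 0.06 s.
6. the fingertips touch stone 5 (counted from the coin end, 0 to 5) (contact force between the fingers and gem5 above 0.2 N), for 0.06 s.
At the end, for the whole second after the job is handed in: The stones were touched in order from the coin end to the hook end; the fingertips still rest on the stone nearest the hook with more than 0.2 N, the plate is pressed less than 10 mm, and cone, hammer, jar and block are within 20 mm of where they began (contact force between the fingers and gem5 above 0.2 N and value of joint plate below 0.01 m and distance of each of cone, hammer, jar, block from where it was at the start of the episode below 0.02 m); the arm keeps its last pose, push and grip.
It fails at once if pressed too hard: the plate goes down more than 10 mm of its 12 mm (value of joint plate above 0.01 m).
It fails at once if the cone is pushed aside, lifted or carried (more than 20 mm) (distance of cone from where it was at the start of the episode above 0.02 m).
It fails at once if the hammer is pushed aside, lifted or carried (more than 20 mm) (distance of hammer from where it was at the start of the episode above 0.02 m).
It fails at once if the jar is pushed aside, lifted or carried (more than 20 mm) (distance of jar from where it was at the start of the episode above 0.02 m).
It fails at once if the block is pushed aside, lifted or carried (more than 20 mm) (distance of block from where it was at the start of the episode above 0.02 m).
It also fails if it takes over 45 s, if anything falls off the work surface, if the arm or the gripper's body presses on something with over 40 N, if the wrist force passes 120 N, or if a joint passes its speed limit or range.

## Robot

A 6-joint arm with a two-finger parallel gripper is mounted at the origin on the work surface. World frame = base frame: x ahead of the robot, y to its left, z up, the work surface at z = 0. Lengths are in m, angles in degrees, forces in N, time in s.
With the tool pointing down it reaches from about 0.35 to 0.8 m from the base axis. Payload 7.3 kg.
Tool frame: the origin (TCP) lies midway between the tips of the shut fingers; the grasp point (between the pads) lies 19 mm behind it; z points along the fingers, y is the line along which they close (so a half turn about z gives the same grasp; the last joint's range is limited). The gripper opens to 85 mm and grips with 20 to 120 N. Pads are 22 mm wide; open, the fingers measure 114 mm over their backs; the gripper's body (76 mm by 85 mm) begins 54 mm behind the grasp point. The pads swing forward as they close: fully open they stand 13 mm farther back than shut.
Start: joints at [63.598, 19.595, 87.324, -0, 73.075, -8.365], TCP at [0.163, 0.499, 0.231] pointing down, gripper open.
Joint ranges: [-145.02, 145.02], [-44.19, 115.74], [2.07, 154.8], [-57.11, 237.11], [16.16, 152.29], [-177.93, 177.93]. Speed limits (degrees/s): [147.25, 147.25, 180, 180, 180, 180].

## Interface

Orientations are given as [roll, pitch, yaw] about the fixed x, y, z axes, in that order (R = Rz(yaw) Ry(pitch) Rx(roll)).
In Python, from station import bot gives the robot as it stands. The module is installed in compiled form; this text tells all that it offers.
- The arm moves only by the tool servo_tool, never from a script. Its argument "deltas" is a list of rows, each a list of 3 entries, a list of its own where there are three numbers: the shift along the tool's x, y, z in mm, then the turn about the tool's z in rad, then the closure, from 0 (fully open) to 1 (shut). A call has 1 to 5 rows; each row shifts and turns the commanded pose from where the row before left it, along the tool's axes as they then stand; what a row does not reach is not made up. A row lasts 1/12 s, in which the tool goes at most 41.7 mm and 7.16 degrees, less where a joint would pass 70% of its speed; a pose out of reach is approached as far as the arm can. A call with a gripper value outside its range is refused whole. The fingers move at their own pace and stop on an object; "grip_force" is the grip in N (left out, the last holds). Time passes only in rows, so rows that do not move let the fingers close. It gives the time, the measured TCP pose, the force, the opening and the grip force at its end, in the units of the state.
- bot.get_obs(): the state, without advancing time (a new reading comes with each control period).
- bot.camera(name): name is "side" or "top"; returns (picture, depth): 400x640x3 uint8, blue, green, red; 400x640 float32, m along the optical axis (not along the pixel's ray), 0 where there is no reading.
- bot.calibration(name): a dict with "intrinsics" (3x3 intrinsics, pixels), "cam_to_world" (4x4, takes a point from camera to world coordinates). Camera axes: x right, y up, looking along -z (the intrinsics and any distortion apply to the point x, -y, -z); pixel columns grow to the right and rows downward; lengths in m; the calibration is good to about 2 mm. A picture is of the moment at which its call begins. calibration takes no time and is no camera call.
- bot.job_done(): hands the job in; it is judged then, once.
The state is a dict: "time": time; "q": joint angles; "dq": joint speeds; "effort": joint torques, N m; "position": TCP position; "orientation": TCP orientation; "contact_force": force on the tool from outside, world axes, zero at the start; "wrist_torque": the same for the moment, N m; "grip_width": finger opening in m; "gripper_force": force on a finger pad.
Only numpy, scipy, OpenCV 4.12 (cv2) and the standard library are available. Lean on these libraries where they do the work, as an engineer would, in place of code of your own. Each camera call takes 0.05 s, during which the arm holds its last target. There are 200 camera calls.

## Working session

There is one attempt and no reset: what is moved stays moved. The work goes in short steps, Python scripts to look and compute and a tool call to move; the robot and the scene stay as the last step left them, time stands still between calls to the robot, and variables do not carry over. Pictures are saved under pics/ and viewed, at most 10 in all, crops included, and the job is handed in when it is done.

Besides the shell and the picture viewer there is one more tool, called after "Call:" as a command line: name --argument value ..., lists and objects as JSON in quotes. servo_tool: Moves the arm, as the interface text tells. Its arguments: {"type":"object","properties":{"deltas":{"type":"array"},"grip_force":{"type":"number"}},"required":["deltas"]}

```bash
mkdir -p pics; python3 - <<'E'
from station import bot
import cv2
o=bot.get_obs();print(o)
for n in("top","side"):
    p,d=bot.camera(n);cv2.imwrite(f"pics/{n}0.png",p);c=bot.calibration(n);print(n,c)
E
```

```text
{'time': 0.0, 'q': array([ 6.35995406e+01,  1.96334888e+01,  8.73773339e+01,  2.30231450e-03,
        7.30750459e+01, -8.36514713e+00]), 'dq': array([ 7.19000736e-06,  3.22645812e-03, -6.53061224e-02,  5.20812850e-02,
       -4.08117778e-02, -1.10323647e-02]), 'effort': array([ 6.27979389e-04, -4.33672822e+01, -2.46019274e+01, -1.65741740e-04,
        7.59351620e-03,  6.23015559e-07]), 'position': array([0.16232785, 0.49885134, 0.23065203]), 'orientation': array([-1.79915365e+02, -1.46704362e-02,  1.61964005e+02]), 'contact_force': array([0.52838851, 0.12191201, 0.08980108]), 'wrist_torque': array([0.00164538, 0.01481305, 0.01638475]), 'gripper_force': 0.0, 'grip_width': 0.0853324083328947}
top {'intrinsics': array([[425.67778124,   0.        , 312.93628536],
       [  0.        , 425.67778124, 210.433237  ],
       [  0.        ,   0.        ,   1.        ]]), 'cam_to_world': array([[-0.01152799,  0.9969686 , -0.07694614,  0.4817474 ],
       [-0.99975117, -0.01002206,  0.01992877, -0.00112288],
       [ 0.0190972 ,  0.07715673,  0.99683606,  1.01689374],
       [ 0.        ,  0.        ,  0.        ,  1.        ]])}
side {'intrinsics': array([[366.35422732,   0.        , 324.10439208],
       [  0.        , 366.35422732, 202.79714189],
       [  0.        ,   0.        ,   1.        ]]), 'cam_to_world': array([[ 0.82947909,  0.38456831, -0.40505761,  0.24316195],
       [-0.55851279,  0.57795262, -0.59500775, -0.50107516],
       [ 0.00528298,  0.71977634,  0.69418593,  0.60995104],
       [ 0.        ,  0.        ,  0.        ,  1.        ]])}
```

View pics/top0.png

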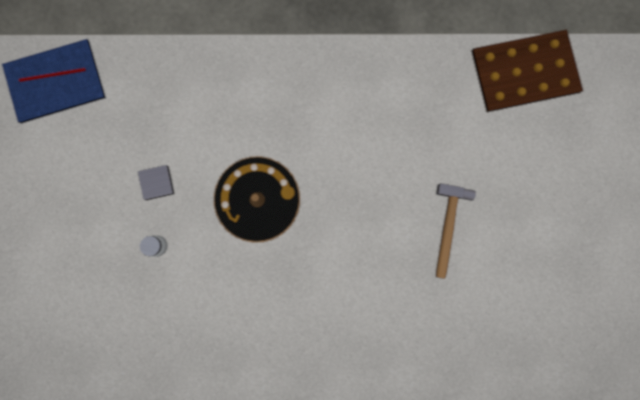

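View pics/side0.png

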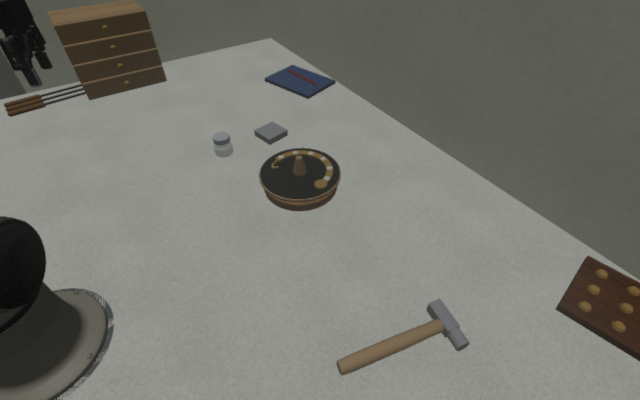

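The top view shows the plate at about (257,199), the coin at (288,193), the hook at (230,215), the cone near the centre and white stones between. The side view agrees, with the jar and block lying beyond the plate. Next I'll measure the plate and stones.

```bash
cat > h.py <<'E'
from station import bot
import cv2, numpy as np
def ray(n,uv,z):
    c=bot.calibration(n);K=c["intrinsics"];T=c["cam_to_world"]
    uv=np.atleast_2d(np.asarray(uv,float))
    d=np.c_[(uv[:,0]-K[0,2])/K[0,0],-(uv[:,1]-K[1,2])/K[1,1],-np.ones(len(uv))]@T[:3,:3].T
    o=T[:3,3];return (o+d*((z-o[2])/d[:,2])[:,None])[:,:2]
def blobs(n,p,roi):
    x0,y0,x1,y1=roi;s=6
    c=cv2.resize(p[y0:y1,x0:x1],None,fx=s,fy=s,interpolation=cv2.INTER_CUBIC)
    cv2.imwrite(f"pics/c_{n}.png",c)
    hsv=cv2.cvtColor(c,cv2.COLOR_BGR2HSV)
    return c,hsv,s
E
python3 - <<'E'
from h import *
from scipy.optimize import least_squares
A=np.radians([-80,-48,-16,16,48,80])
for n,roi in(("top",(205,148,309,250)),("side",(252,140,350,215))):
    p=np.mean([bot.camera(n)[0] for _ in range(5)],0).astype(np.uint8)
    c,hsv,s=blobs(n,p,roi)
    # dark plate ellipse
    m=(hsv[...,2]<60).astype(np.uint8)
    cs,_=cv2.findContours(m,cv2.RETR_EXTERNAL,cv2.CHAIN_APPROX_NONE);k=max(cs,key=cv2.contourArea)
    h=cv2.convexHull(k)[:,0]
    P=ray(n,h/s+np.array(roi[:2])-0.4,0.047)
    f=least_squares(lambda v:np.hypot(*(P-v[:2]).T)-v[2],[.5,.1,.1],loss="soft_l1",f_scale=.002).x
    print(n,"plate",f.round(4))
    em=cv2.ellipse(np.zeros(m.shape,np.uint8),cv2.fitEllipse(h),255,-1);em=cv2.erode(em,np.ones((25,25)))
    w=((hsv[...,1]<80)&(hsv[...,2]>130)&(em>0)).astype(np.uint8)
    N,L,S,C=cv2.connectedComponentsWithStats(w)
    for i in range(1,N):
        if S[i,4]<40: continue
        uv=C[i]/s+np.array(roi[:2])-0.4
        q=ray(n,uv,.053)[0];d=q-f[:2]
        print(S[i,4],uv.round(1),q.round(4),np.hypot(*d).round(4),np.degrees(np.arctan2(d[1],d[0])).round(1))
E
```

```text
top plate [0.5853 0.1085 0.095 ]
1211 [253.6 167. ] [0.657 0.114] 0.0719 4.3
1192 [270.6 170.3] [0.649  0.0753] 0.0718 -27.6
1199 [237.1 173.2] [0.643  0.1514] 0.0718 36.6
1202 [283.3 182.1] [0.6216 0.0464] 0.0719 -59.7
1201 [226.4 186.9] [0.6117 0.1756] 0.0721 68.5
1253 [224.7 204.4] [0.572  0.1794] 0.0721 100.7
side plate [0.5834 0.1053 0.0953]
339 [294.8 152.1] [0.61   0.1727] 0.0724 68.4
388 [310.2 152.7] [0.6416 0.1486] 0.0725 36.7
397 [280.5 156.4] [0.5708 0.1768] 0.0725 100.0
414 [322.7 158.2] [0.6553 0.1118] 0.0721 5.1
492 [329.  167.4] [0.6475 0.0727] 0.072 -27.0
521 [326.4 177.6] [0.6204 0.0442] 0.0714 -58.8
```

View pics/c_top.png

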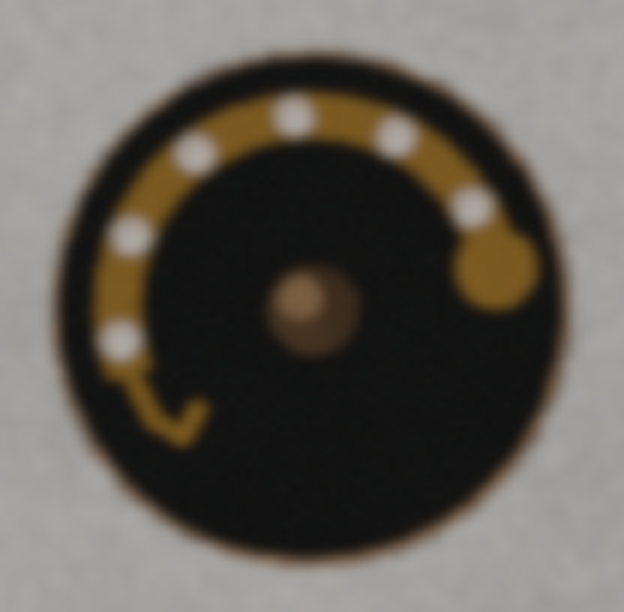

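The stones are clear: stone 0 by the coin is near (0.621, 0.045) and stone 5 by the hook near (0.571, 0.178). Both views agree to about 2–3 mm. I'll move above stone 0 at the current height, closing the gripper on the way.

Call:
servo_tool --deltas '[[[-28,-14,0],0,1],[[-28,-14,0],0,1],[[-28,-14,0],0,1],[[-28,-14,0],0,1],[[-28,-14,0],0,1]]' --grip_force 20

```text
time: 1.02
position: [0.2747, 0.3883, 0.2314]
orientation: [180.0, 0.0, 162.0]
contact_force: [0.7, 1.1, 0.7]
grip_width: 0.0253
gripper_force: 0.0
```

Call:
servo_tool --deltas '[[[-28,-14,0],0,1],[[-28,-14,0],0,1],[[-28,-14,0],0,1],[[-28,-14,0],0,1],[[-28,-14,0],0,1]]'

```text
time: 1.43
position: [0.3863, 0.2782, 0.2315]
orientation: [180.0, 0.0, 162.0]
contact_force: [0.4, 0.1, 0.3]
grip_width: -0.0001
gripper_force: 0.0
```

Call:
servo_tool --deltas '[[[-28,-14,0],0,1],[[-28,-14,0],0,1],[[-28,-14,0],0,1],[[-28,-14,0],0,1],[[-28,-14,0],0,1]]'

```text
time: 1.85
position: [0.4979, 0.1682, 0.2314]
orientation: [180.0, 0.0, 162.0]
contact_force: [-0.6, 0.4, 0.4]
grip_width: -0.0
gripper_force: 0.0
```

Call:
servo_tool --deltas '[[[-28,-14,0],0,1],[[-28,-14,0],0,1],[[-28,-14,0],0,1],[[0,0,0],0,1],[[0,0,0],0,1]]'

```text
time: 2.27
position: [0.5644, 0.1023, 0.2307]
orientation: [-180.0, -0.0, 161.8]
contact_force: [-0.6, 0.9, -0.1]
grip_width: -0.0001
gripper_force: 0.0
```

Call:
servo_tool --deltas '[[[-24,-12,0],0,1],[[-24,-12,0],0,1],[[-23.5,-12.5,0],0,1],[[0,0,10],0,1],[[0,0,30],0,1]]'

```text
time: 2.68
position: [0.6228, 0.0467, 0.1948]
orientation: [179.8, 0.5, 161.9]
contact_force: [0.8, 0.2, -0.3]
grip_width: -0.0001
gripper_force: 0.0
```

Call:
servo_tool --deltas '[[[0,0,30],0,1],[[0,0,30],0,1],[[0,0,30],0,1],[[0,0,20],0,1],[[0,0,0],0,1]]'

```text
time: 3.1
position: [0.6164, 0.0482, 0.0765]
orientation: [-179.9, -0.5, 162.0]
contact_force: [-0.9, -0.6, -0.1]
grip_width: -0.0
gripper_force: 0.0
```

```bash
python3 - <<'E'
from h import *
o=bot.get_obs();print(o["position"],o["orientation"],o["contact_force"])
p=bot.camera("side")[0];q=bot.camera("top")[0]
a=cv2.resize(p[110:215,250:380],(520,420),interpolation=2);b=cv2.resize(q[148:250,205:309],(280,275))
im=np.zeros((420,800,3),np.uint8);im[:,:520]=a;im[:275,520:]=b
cv2.imwrite("pics/v1.png",im)
E
```

```text
[0.61640132 0.04822382 0.07648732] [-179.87508842   -0.54076226  162.02741481] [-0.94748824 -0.61338635 -0.14626623]
```

View pics/v1.png

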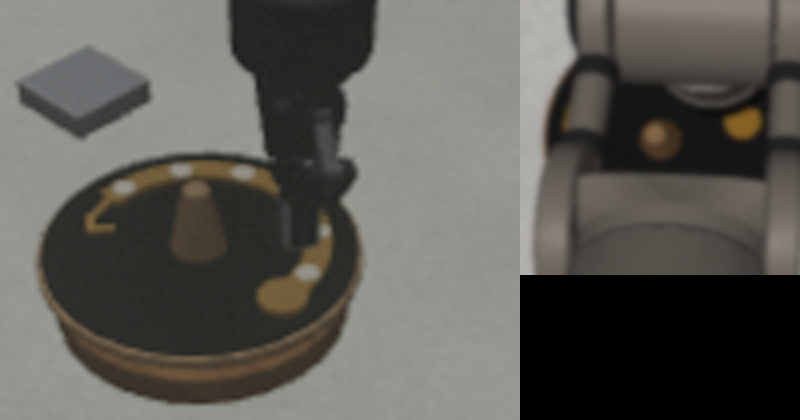

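The closed fingertips hover a little behind stone 0, the tip being at about (300,245) and stone 0 at (308,272) in the crop. I'll let it settle, correct it, and check against the projection.

Call:
servo_tool --deltas '[[[0,0,0],0,1],[[0,0,0],0,1]]'

```text
time: 3.37
position: [0.6215, 0.0471, 0.0835]
orientation: [179.9, 0.2, 162.0]
contact_force: [-0.6, -0.7, 0.6]
grip_width: -0.0
gripper_force: 0.0
```

```bash
python3 - <<'E'
from h import *
o=bot.get_obs();P=o["position"];print(P,o["orientation"])
c=bot.calibration("side");T=np.linalg.inv(c["cam_to_world"]);K=c["intrinsics"]
for X in (P,[.621,.0453,.053]):
    v=T[:3,:3]@X+T[:3,3];v=v*[1,-1,-1];print((K@v/v[2])[:2]-[250,110],((K@v/v[2])[:2]-[250,110])*4)
E
```

```text
[0.62147798 0.04710014 0.08348617] [179.93556463   0.20024398 161.98815353]
[76.21222632 56.64586852] [304.84890527 226.58347409]
[76.35346353 67.29243111] [305.41385411 269.16972446]
```

Call:
servo_tool --deltas '[[[0,-1.8,4],0,1],[[0,0,5],0,1],[[0,0,5],0,1],[[0,0,4],0,1],[[0,0,3],0,1]]'

```text
time: 3.78
position: [0.6196, 0.045, 0.0595]
orientation: [-180.0, -0.1, 162.0]
contact_force: [0.5, -0.1, 0.4]
grip_width: 0.0001
gripper_force: 0.0
```

Call:
servo_tool --deltas '[[[0,0,1.5],0,1],[[0,0,1.5],0,1],[[0,0,0],0,1],[[0,0,0],0,1],[[0,0,0],0,1]]'

```text
time: 4.2
position: [0.62, 0.045, 0.0575]
orientation: [180.0, 0.0, 162.0]
contact_force: [-0.6, -1.2, -0.4]
grip_width: -0.0001
gripper_force: 0.0
```

Call:
servo_tool --deltas '[[[0,0,1],0,1],[[0,0,1],0,1],[[0,0,1],0,1],[[0,0,0],0,1],[[0,0,0],0,1]]'

```text
time: 4.62
position: [0.6198, 0.045, 0.0542]
orientation: [180.0, -0.0, 162.0]
contact_force: [-1.3, 1.0, -0.1]
grip_width: 0.0001
gripper_force: 0.0
```

Call:
servo_tool --deltas '[[[0,0,1],0,1],[[0,0,1],0,1],[[0,0,0],0,1],[[0,0,0],0,1],[[0,0,0],0,1]]'

```text
time: 5.03
position: [0.62, 0.045, 0.0525]
orientation: [180.0, 0.0, 162.0]
contact_force: [-0.3, 0.1, 1.8]
grip_width: 0.0002
gripper_force: 0.9
```

Call:
servo_tool --deltas '[[[0,0,1],0,1],[[0,0,0.5],0,1],[[0,0,0],0,1],[[0,0,0],0,1],[[0,0,0],0,1]]'

```text
time: 5.45
position: [0.62, 0.045, 0.0509]
orientation: [180.0, 0.0, 162.0]
contact_force: [-1.0, 0.1, 3.0]
grip_width: 0.0002
gripper_force: 1.3
```

Contact at z≈0.053 with 3 N at about 2 mm of plate travel, as expected for stone 0. Now I'll slide along the arc.

Call:
servo_tool --deltas '[[[-2.4,3.4,0],0,1],[[-2.4,3.4,0],0,1],[[-2.4,3.4,0],0,1],[[-2.4,3.5,0],0,1],[[-2.4,3.5,0],0,1]]'

```text
time: 5.87
position: [0.637, 0.0581, 0.0507]
orientation: [180.0, -0.0, 162.0]
contact_force: [-0.7, -1.1, 2.2]
grip_width: 0.0002
gripper_force: 1.0
```

Call:
servo_tool --deltas '[[[-1.2,3.8,0],0,1],[[-1.2,3.8,0],0,1],[[-1.2,3.8,0],0,1],[[-1.2,3.9,0],0,1],[[-1.1,3.9,0],0,1]]'

```text
time: 6.28
position: [0.6485, 0.0744, 0.0509]
orientation: [180.0, 0.0, 162.0]
contact_force: [-0.8, -1.8, 2.4]
grip_width: 0.0001
gripper_force: 1.3
```

Call:
servo_tool --deltas '[[[0,0,0],0,1],[[0,0,0],0,1],[[0,0,0],0,1]]'

```text
time: 6.53
position: [0.6486, 0.0747, 0.051]
orientation: [179.9, 0.1, 162.0]
contact_force: [0.9, 1.0, 2.3]
grip_width: 0.0003
gripper_force: 1.2
```

Call:
servo_tool --deltas '[[[0,3.9,0],0,1],[[0,4,0],0,1],[[0,4,0],0,1],[[-0.2,4,0],0,1],[[-0.2,4,0],0,1]]'

```text
time: 6.95
position: [0.6547, 0.0932, 0.0507]
orientation: [-180.0, -0.0, 162.0]
contact_force: [-0.5, -1.9, 1.8]
grip_width: 0.0001
gripper_force: 1.0
```

Call:
servo_tool --deltas '[[[1,3.9,0],0,1],[[1,3.9,0],0,1],[[1,3.8,0],0,1],[[1,3.8,0],0,1],[[1,3.8,0],0,1]]'

```text
time: 7.37
position: [0.656, 0.1131, 0.0509]
orientation: [180.0, 0.0, 162.0]
contact_force: [-0.5, -1.8, 2.5]
grip_width: 0.0
gripper_force: 1.3
```

Call:
servo_tool --deltas '[[[0,0,0],0,1],[[0,0,0],0,1],[[0,0,0],0,1]]'

```text
time: 7.62
position: [0.6559, 0.1135, 0.0509]
orientation: [179.9, -0.0, 162.0]
contact_force: [-0.1, 2.7, 2.5]
grip_width: 0.0004
gripper_force: 1.3
```

Call:
servo_tool --deltas '[[[2,3.5,0],0,1],[[2,3.5,0],0,1],[[2,3.4,0],0,1],[[2.1,3.4,0],0,1],[[2.1,3.4,0],0,1]]'

```text
time: 8.03
position: [0.6514, 0.1326, 0.0507]
orientation: [-180.0, -0.0, 162.0]
contact_force: [1.8, -1.1, 1.7]
grip_width: 0.0
gripper_force: 1.0
```

Call:
servo_tool --deltas '[[[2.9,2.8,0],0,1],[[2.9,2.8,0],0,1],[[2.9,2.8,0],0,1],[[2.9,2.7,0],0,1],[[3,2.7,0],0,1]]'

```text
time: 8.45
position: [0.6418, 0.1502, 0.0509]
orientation: [180.0, 0.0, 162.0]
contact_force: [0.0, -1.4, 1.9]
grip_width: -0.0002
gripper_force: 1.3
```

Call:
servo_tool --deltas '[[[0,0,0],0,1],[[0,0,0],0,1],[[0,0,0],0,1]]'

```text
time: 8.7
position: [0.6415, 0.1506, 0.0507]
orientation: [180.0, -0.1, 162.0]
contact_force: [-0.4, 2.0, 2.7]
grip_width: -0.0001
gripper_force: 1.3
```

Call:
servo_tool --deltas '[[[3.5,1.8,0],0,1],[[3.5,1.8,0],0,1],[[3.5,1.8,0],0,1],[[3.5,1.8,0],0,1],[[3.5,1.8,0],0,1]]'

```text
time: 9.12
position: [0.6277, 0.164, 0.0507]
orientation: [-180.0, -0.0, 162.0]
contact_force: [1.6, -1.9, 2.3]
grip_width: -0.0001
gripper_force: 1.0
```

Call:
servo_tool --deltas '[[[3.9,0.8,0],0,1],[[3.9,0.8,0],0,1],[[3.9,0.8,0],0,1],[[3.9,0.8,0],0,1],[[3.9,0.7,0],0,1]]'

```text
time: 9.53
position: [0.6104, 0.1738, 0.0509]
orientation: [180.0, 0.0, 162.0]
contact_force: [3.2, -1.5, 2.3]
grip_width: -0.0
gripper_force: 1.3
```

Call:
servo_tool --deltas '[[[0,0,0],0,1],[[0,0,0],0,1],[[0,0,0],0,1]]'

```text
time: 9.78
position: [0.6099, 0.174, 0.0505]
orientation: [-180.0, -0.1, 162.0]
contact_force: [-1.1, 1.3, 1.9]
grip_width: -0.0002
gripper_force: 1.3
```

Call:
servo_tool --deltas '[[[4,-0.3,0],0,1],[[4,-0.3,0],0,1],[[4,-0.3,0],0,1],[[4,-0.4,0],0,1],[[4,-0.4,0],0,1]]'

```text
time: 10.2
position: [0.5907, 0.1781, 0.0508]
orientation: [180.0, 0.0, 162.0]
contact_force: [1.4, -0.8, 1.6]
grip_width: -0.0001
gripper_force: 1.0
```

Call:
servo_tool --deltas '[[[3.8,-1.4,0],0,1],[[3.8,-1.4,0],0,1],[[3.7,-1.4,0],0,1],[[3.7,-1.4,0],0,1],[[3.7,-1.4,0],0,1]]'

```text
time: 10.62
position: [0.5709, 0.1772, 0.0509]
orientation: [180.0, 0.0, 162.0]
contact_force: [1.5, -0.1, 2.5]
grip_width: 0.0002
gripper_force: 1.3
```

Call:
servo_tool --deltas '[[[0,0,0],0,1],[[0,0,0],0,1],[[0,0,0],0,1]]'

```text
time: 10.87
position: [0.5702, 0.1773, 0.0505]
orientation: [-179.9, -0.1, 162.0]
contact_force: [-1.4, 0.5, 3.3]
grip_width: 0.0
gripper_force: 1.4
```

Call:
servo_tool --deltas '[[[0,0,0],0,1],[[0,0,0],0,1],[[0,0,0],0,1],[[0,0,0],0,1],[[0,0,0],0,1]]'

```text
time: 11.28
position: [0.5711, 0.1772, 0.0507]
orientation: [-180.0, -0.0, 162.0]
contact_force: [-2.0, 0.3, 3.0]
grip_width: -0.0002
gripper_force: 1.3
```

```bash
python3 - <<'E'
from h import *
p=bot.camera("side")[0]
cv2.imwrite("pics/v2.png",cv2.resize(p[90:220,200:370],(680,520),interpolation=2))
E
```

```text
(no output)
```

View pics/v2.png

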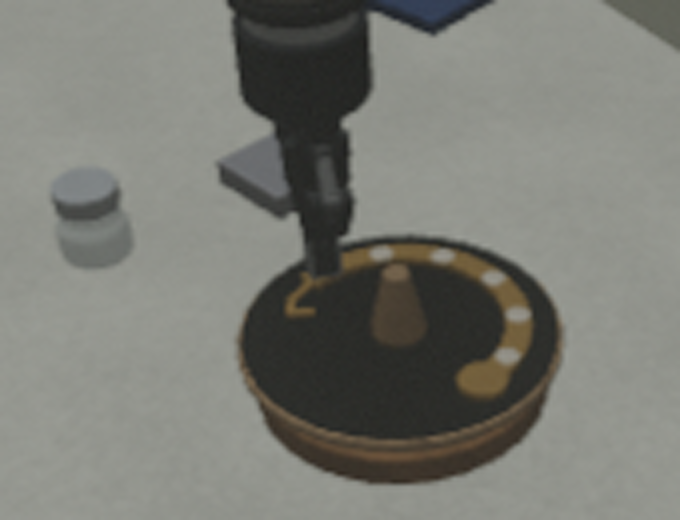

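The fingertips rest on the last stone by the hook, at about (322,272), with the other five stones uncovered. The cone stands in place at about (398,310), and the jar and block look undisturbed.

```bash
python3 -c "
from station import bot
print(bot.job_done())"
```

```text
the job is handed in; nothing more can be done
None
```

I ran the closed fingertips along all six stones from the coin end to the hook end at about 2–3 N, and handed the job in with them resting on the stone nearest the hook; the plate went down about 2 mm and I saw nothing disturbed, but the hand-in returned no verdict.

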